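Stand the fallen ledger up and ease the sprung keeper down over the row

TASK

One volume in the carrying tray has tipped over onto its short neighbour: stand it upright and square in the row, close beside that short neighbour, set it down rather than drop it, and let go. Then bring the sprung keeper frame down over the row until it is fully shut, easing it down slowly all the way: its spring must never be allowed to snap it shut. Do not knock over or shove the other volumes or the things around the tray.

Things in the scene. Friction and masses are not known exactly. Their poses are not given: they have to be found in the camera images.
- tray: Cream steel tray fixed to the table, 135 mm deep (x), 312 mm wide (y). Origin under its centre at table height; x to the back, away from the robot; y along the row, to the robot's left; z up. Floor 6 mm thick; end walls 70 mm high, inner faces at y = +-150 mm; back wall 35 mm high, inner face at x = 62 mm; at x = 70, y = +-159 mm two 171 mm posts carry the keeper.
- leaner: The tipped volume: red boards, cream pages, 40 mm thick (y), 110 deep (x), 145 high (z), 0.35 to 0.65 kg. Origin: centre of its underside; z up its height, x to the tray's back. It leans about 27 degrees to the left (tray +y) on its lower left edge, its left face on the short volume's top right edge; its top 60 mm stick out past that edge, free to be pinched across the thickness.
- vol_short: The short red volume that the leaner rests on, second from the left: 40 mm thick (y), 110 deep (x), 75 high (z). Origin: centre of its underside. Loose, but backed by the next volume and the tray's left end wall.
- keeper (a joint): Keeper angle, rad. Frame of 8 mm steel rod, 280 mm wide, 175 long, hinged at the tray's back. 0 = shut on its stop: level above the volumes, pointing to the robot, 8 mm above an upright leaner; 1.65 = open on its stop, just past upright. Held open by an over-centre spring: about 3 N at the bar towards the robot frees it; below about 1.25 rad it pulls shut with up to 7 N and snaps if let go.
- keeper_grip (a point): Middle of the black rubber sleeve on the keeper's outer bar: 14 mm diameter, 70 long, along the tray's y, 175 mm from the hinge line. 337 mm above the table when open, 163 when shut (then 50 mm in front of the volumes). Can be pinched from above across the tray's x; it turns between the fingers as the keeper swings. A thinner cross bar lies 75 mm from the hinge line.
- keeper_hinge (a point): Point on the keeper's hinge line (parallel to the tray's y, 163 mm above the table), straight behind the sleeve's middle when the keeper is shut. The keeper's spring strut sits outside the right-hand post, about 176 mm right of the tray's middle.
- vol_end: Ochre volume at the row's left end, 85 mm high, 40 thick, 110 deep; bystander. Origin at the centre of its underside.
- vol_right: Red volume right of the gap, about 90 mm right of the tray's middle, 140 mm high, 45 thick, 110 deep; bystander. Origin at the centre of its underside.
- vol_far: Red volume at the row's right end, 130 mm high, 35 thick, 110 deep; bystander. Origin at the centre of its underside.
- stapler: Stapler lying on the table, 130 x 34 x 50 mm; bystander. Origin at the centre of its underside.
- stamp: Wooden hand stamp, 36 mm in diameter, 86 mm high; bystander. Origin at the centre of its underside.
- mug: White mug, 76 mm in diameter, 90 mm high; bystander. Origin at the centre of its underside.
- flat_ledger: Red ledger lying flat, 150 x 200 x 32 mm; bystander. Origin at the centre of its underside.
Not all that is in view belongs to the job. What is shaped like the leaner but green is not meant. What is shaped like the vol_short but green is not meant.

How it is judged:
By the outcome, as a careful person would: the job done as asked, in the order asked, and still so for the second after the job is handed in, with the robot touching nothing.
It also fails if it takes over 64 s, if anything falls off the work surface, if the arm or the gripper's body presses on something with over 40 N, if the wrist force passes 120 N, or if a joint passes its speed limit or range.

ROBOT

A 6-joint arm with a two-finger parallel gripper is mounted at the origin on the work surface. World frame = base frame: x ahead of the robot, y to its left, z up, the work surface at z = 0. Lengths are in mm, angles in rad, forces in N, time in s.
With the tool pointing down it reaches from about 275 to 825 mm from the base axis. Payload 4.9 kg.
Tool frame: the origin (TCP) lies at the very end of the fingers, on their centre line; the grasp point (between the pads) lies 19 mm behind it; z points along the fingers, y is the line along which they close (so a half turn about z gives the same grasp; the last joint's range is limited). The gripper opens to 85 mm and grips with 20 to 120 N. Pads are 22 mm wide; open, the fingers measure 114 mm over their backs; the gripper's body (76 mm by 85 mm) begins 54 mm behind the grasp point. The pads swing forward as they close: fully open they stand 13 mm farther back than shut.
Start: joints at [-1.449, 0.326, -0.193, 1.052, 0, 1.437], TCP at [139.172, -532.118, 231.281] pointing down, gripper open.
Joint ranges: [-2.65, 2.65], [-0.97, 1.79], [-1.3, 1.35], [-1.93, 2.1], [-1.47, 1.37], [-3.14, 3.14]. Speed limits (rad/s): [2.57, 2.57, 3.14, 3.14, 3.14, 3.14].

INTERFACE

Orientations are given as [roll, pitch, yaw] about the fixed x, y, z axes, in that order (R = Rz(yaw) Ry(pitch) Rx(roll)).
In Python, from bench import bot, solve_ik, imaging gives the robot as it stands. Calls block until the motion is done:
- bot.move_ptp(position, orientation): joint-space move of the TCP to a pose.
- bot.movel(position, rot=None, max_speed=150, threshold=None): straight line of the TCP; rot=None keeps the orientation; max_speed is the mean speed in mm/s. With threshold (N) it stops when the force on the tool has changed by that much, and returns True; else False.
- bot.move_j(angles): joint-space move.
- bot.grip(opening, effort=None): opening from 0.0 (shut) to 1.0 (fully open); effort is the grip in N (None keeps the last); returns when the fingers have stopped.
- bot.dwell(seconds).
- solve_ik(position, orientation): joint angles nearest the present ones, or None.
- bot.get_state(): the state.
- imaging.capture(name): name is "side" or "top" or "wrist"; returns the picture (384x512x3 uint8, blue, green, red); there is no depth.
- imaging.camera_model(name): a dict with "K" (3x3 intrinsics, pixels), "position" and "rotation" of the camera in the world. Camera axes: x right, y up, looking along -z (the intrinsics and any distortion apply to the point x, -y, -z); pixel columns grow to the right and rows downward; lengths in mm; the calibration is good to about 2 mm. A picture is of the moment at which its call begins: read the wrist's pose just before it. camera_model takes no time and is no camera call; for the wrist camera it gives the pose at the moment of the call.
A pose or a line that the arm cannot do raises bot.IKError and nothing moves.
- bot.sign_off(): hands the job in; it is judged then, once.
The state is a dict: "t": time; "qpos": joint angles; "joint_velocities": joint speeds; "effort": joint torques, N m; "tcp_pos": TCP position; "orientation": TCP orientation; "contact_force": force on the tool from outside, world axes, zero at the start; "wrist_torque": the same for the moment, N m; "opening": opening from 0.0 (shut) to 1.0 (fully open); "gripper_force": force on a finger pad.
Only numpy, scipy, OpenCV 4.12 (cv2) and the standard library are available. Lean on these libraries where they do the work, as an engineer would, in place of code of your own. Each camera call takes 0.05 s, during which the arm holds its last target. There are 200 camera calls.

## Working session

There is one attempt and no reset: what is moved stays moved. The work goes in short steps, each a Python script; the robot and the scene stay as the last script left them, time stands still between calls to the robot, and variables do not carry over. Pictures are saved under pics/ and viewed, at most 13 in all, crops included, and the job is handed in when it is done.

```bash
mkdir -p pics; ls; python3 - <<'E'
from bench import bot, solve_ik, imaging
import cv2, numpy as np
for n in ("side","top"):
    cv2.imwrite(f"pics/{n}0.png",imaging.capture(n))
    m=imaging.camera_model(n); print(n,{k:np.round(v,3).tolist() if not isinstance(v,str) else v for k,v in m.items()})
s=bot.get_state(); print(s["t"],s["orientation"])
E
```

```text
pics
side {'K': [[372.645, 0.0, 254.231], [0.0, 372.645, 181.139], [0.0, 0.0, 1.0]], 'position': [-123.223, 703.279, 915.111], 'rotation': [0.857, -0.018, -2.377]}
top {'K': [[438.591, 0.0, 259.976], [0.0, 438.591, 186.633], [0.0, 0.0, 1.0]], 'position': [317.198, 0.112, 1269.13], 'rotation': [0.137, 0.016, -1.578]}
0.1 [-3.14010069e+00 -1.99265664e-04  2.55810288e-01]
```

View pics/side0.png

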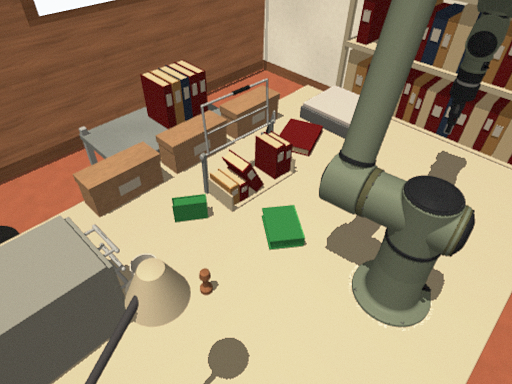

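View pics/top0.png

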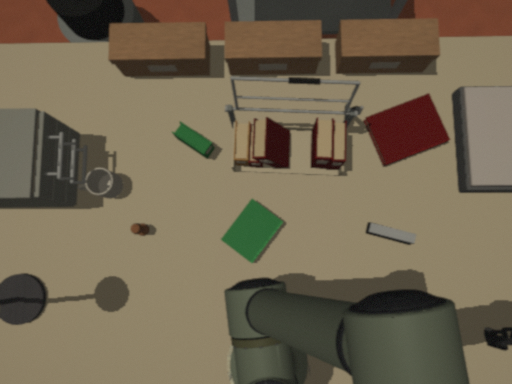

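Candidates for the leaner are the red tipped volume in the tray at top (272,143) / side (243,168), the green flat book at top (253,230), and the red ledger at top (405,130). For vol_short they are the red volume at top (255,142) and the green block at top (193,139). I choose the red pair inside the tray and check it in a crop.

```bash
cat > h.py <<'E'
from bench import bot, solve_ik, imaging
import cv2, numpy as np
from scipy.spatial.transform import Rotation as R
def cam(n):
    m=imaging.camera_model(n); r=np.array(m["rotation"],float)
    M=r if r.shape==(3,3) else R.from_euler("xyz",r).as_matrix()
    return np.array(m["K"]),np.array(m["position"]),M,m
def ray(n,u,v,z,c=None):
    K,p,M,_=c or cam(n); d=M@np.array([(u-K[0,2])/K[0,0],-(v-K[1,2])/K[1,1],-1]); return p+d*(z-p[2])/d[2]
def proj(n,P,c=None):
    K,p,M,_=c or cam(n); q=(np.atleast_2d(P)-p)@M; return np.c_[K[0,0]*q[:,0]/-q[:,2]+K[0,2],K[1,1]*q[:,1]/q[:,2]+K[1,2]]
E
python3 - <<'E'
from h import *
a=cv2.imread("pics/top0.png")[65:185,220:370]; cv2.imwrite("pics/topc.png",cv2.resize(a,None,fx=5,fy=5,interpolation=cv2.INTER_CUBIC))
a=cv2.imread("pics/side0.png")[70:215,160:340]; cv2.imwrite("pics/sidec.png",cv2.resize(a,None,fx=4,fy=4,interpolation=cv2.INTER_CUBIC))
print(cam("top")[3].keys(), ray("top",260,187,0), proj("top",[0,0,0]), proj("side",[0,0,0]))
E
```

```text
dict_keys(['K', 'position', 'rotation']) [491.64702938  19.68893529   0.        ] [[268.32151103 362.96292699]] [[389.22279152 290.47013519]]
```

View pics/topc.png

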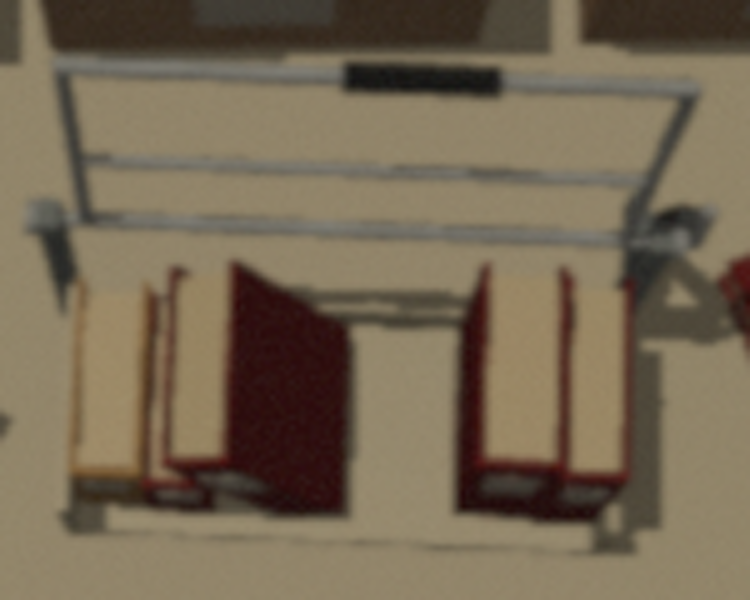

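View pics/sidec.png

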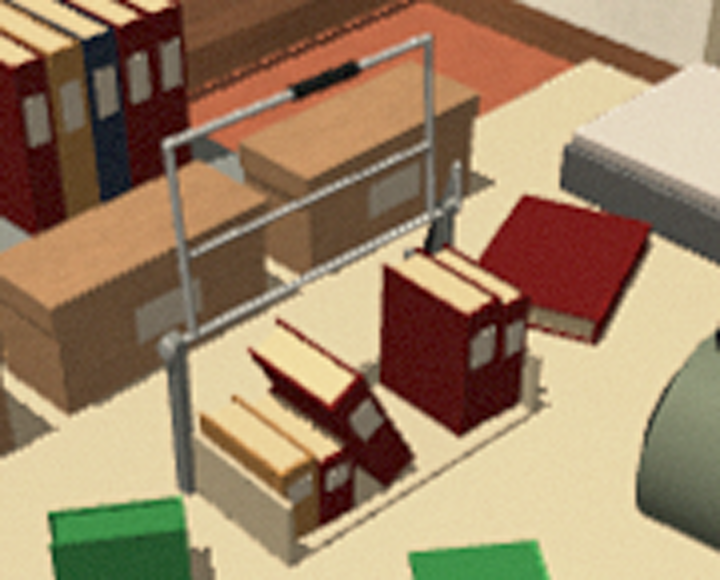

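Both crops confirm the choice: the red leaner rests on the short red volume. Next I fit the tray pose to the keeper frame corners in both views.

```bash
cat > fit.py <<'E'
from h import *
from scipy.optimize import least_squares
ct,cs=cam("top"),cam("side")
T=lambda p:np.array([220,65])+(np.array(p)+.5)/5-.5
S=lambda p:np.array([160,70])+(np.array(p)+.5)/4-.5
def W(p,P): return R.from_euler("z",p[2]).apply(np.atleast_2d(P))+[p[0],p[1],0]
c=np.cos(1.65);s=np.sin(1.65)
gx,gz=70-175*c,163+175*s
mx,mz=70-75*c,163+75*s
P=np.array([[gx,138,gz],[gx,-138,gz],[70,138,163],[70,-138,163],[mx,136,mz],[mx,-136,mz]])
t=T([(63,66),(694,90),(83,218),(630,240),(85,158),(640,182)])
sd=S([(168,146),(430,41),(192,336),(434,213),(188,254),(431,147)])
def f(p):
    w=W(p,P); sl=W(p,[[gx,p[3]+35,gz],[gx,p[3]-35,gz]])
    return np.r_[proj("t",w,ct)-t,proj("s",w,cs)-sd,proj("t",sl,ct)-T([(344,76),(501,81)]),proj("s",sl,cs)-S([(293,92),(358,69)])].ravel()
r=least_squares(f,[600,0,0,0],loss="soft_l1"); p=r.x
print("tray x y yaw sleeve_y",p.round(3)); print(f(p).reshape(-1,2).round(1).tolist())
# leaner: unknown xl, yL(pivot), lean a
def L(q,v):
    v=np.atleast_2d(v)-[0,20,0]; return W(p,R.from_euler("x",-q[2]).apply(v)+[q[0],q[1],6])
V=[(-55,20,145),(-55,-20,145),(-55,-20,0),(55,-20,145),(55,20,145)]
def g(q):
    w=L(q,V); a=proj("t",w,ct)-T([(168,463),(230,462),(348,513),(234,262),(178,268)])
    b=proj("s",w,cs)-S([(318,404),(362,374),(412,462),(280,320),(250,350)]); return np.r_[a,b].ravel()
r=least_squares(g,[0,30,.47],loss="soft_l1"); q=r.x
print("leaner x yL lean",q.round(3)); print(g(q).reshape(-1,2).round(1).tolist())
pt=lambda n,u,z: (R.from_euler("z",-p[2]).apply(ray(n,*u,z,ct if n=="top" else cs)-[p[0],p[1],0])).round(1)
print("vol_right TL,TR front", pt("top",T((483,462)),146),pt("top",T((562,467)),146),"side",pt("side",S((462,314)),146))
print("vol_end top front L,R",pt("top",T((75,470)),91),pt("top",T((146,467)),91),pt("side",S((297,478)),91),pt("side",S((318,458)),91))
print("short front top R side",pt("side",S((354,460)),81))
np.save("fit.npy",np.r_[p,q])
E
python3 fit.py
```

```text
tray x y yaw sleeve_y [ 5.99366e+02 -6.02800e+01 -5.80000e-02 -2.03380e+01]
[[0.9, -0.1], [-0.7, 0.4], [1.7, 0.1], [-1.7, 0.4], [0.3, 0.3], [0.8, 0.3], [0.1, -0.7], [-1.2, -0.7], [0.4, -0.5], [-1.4, 1.1], [-0.7, 0.4], [-1.4, -0.6], [0.2, 0.3], [0.4, 0.6], [-0.6, 0.3], [-0.9, -0.5]]
leaner x yL lean [ 0.19  28.959  0.471]
[[-1.0, 0.9], [0.1, 0.3], [-0.5, 0.3], [1.4, -0.7], [-0.8, -0.5], [3.1, 1.1], [0.2, -0.2], [0.7, -1.6], [-0.7, -1.4], [-1.0, -0.6]]
vol_right TL,TR front [-46.2 -72.  146. ] [ -46.9 -113.   146. ] side [-43.7 -69.3 146. ]
vol_end top front L,R [-49.5 145.   91. ] [-46.  106.2  91. ] [-63.7 139.7  91. ] [-56.4 110.4  91. ]
short front top R side [-70.  82.  81.]
```

```bash
cat >> h.py <<'E'
try:
    F=np.load("fit.npy"); p=F[:4]; xl,yL,lean=F[4:]
except Exception: pass
Z=lambda: R.from_euler("z",p[2])
def W(P): return Z().apply(P)+[p[0],p[1],0]
def leanpose(d,a,y,z,x=-5,flip=0):
    """TCP pose gripping the leaner d mm under its top; lean a, lower left edge at tray (y,z)"""
    Q=R.from_euler("x",-a)
    P=W(Q.apply([x,-20,145-d])+[xl,y,z])
    O=Z()*Q*R.from_euler("x",np.pi)*R.from_euler("z",np.pi*flip)
    return P,O.as_euler("xyz")
def keep(th,flip=0,up=0):
    P=W([70-175*np.cos(th),p[3],163+175*np.sin(th)-19+up])
    return P,(Z()*R.from_euler("x",np.pi)*R.from_euler("z",np.pi/2+np.pi*flip)).as_euler("xyz")
E
python3 - <<'E'
from h import *
for fl in (0,1):
    for nm,a in dict(pre=leanpose(-90,lean,yL,6,flip=fl),gr=leanpose(36,lean,yL,6,flip=fl),up=leanpose(36,0,46,20,flip=fl),out=leanpose(-60,0,46,6,flip=fl),k1=keep(1.65,fl,60),k2=keep(1.65,fl),k0=keep(0,fl)).items():
        q=solve_ik(*a); print(fl,nm,np.round(a[0],0),np.round(a[1],2),None if q is None else np.round(q,2))
E
```

```text
0 pre [601.  58. 224.] [ 2.67  0.   -0.06] [ 0.19  0.55  0.05  1.2  -0.46 -2.86]
0 gr [598.   1. 112.] [ 2.67  0.   -0.06] [ 0.11  0.6  -0.16  0.89 -0.46 -2.96]
0 up [596. -34. 129.] [ 3.14  0.   -0.06] [-0.18  0.49 -0.21  0.87  0.    3.02]
0 out [596. -34. 211.] [ 3.14  0.   -0.06] [-0.18  0.43 -0.1   1.05  0.    3.02]
0 k1 [682. -85. 378.] [ 3.14  0.   -1.63] [-0.23  0.59  0.59  1.57  0.   -1.75]
0 k2 [682. -85. 318.] [ 3.14  0.   -1.63] [-0.23  0.57  0.41  1.41  0.   -1.75]
0 k0 [493. -75. 144.] [ 3.14  0.   -1.63] [-0.3   0.31 -0.45  0.8   0.   -1.81]
1 pre [601.  58. 224.] [-2.67  0.    3.08] [ 0.19  0.55  0.05  1.2  -0.46  0.28]
1 gr [598.   1. 112.] [-2.67  0.    3.08] [ 0.11  0.6  -0.16  0.89 -0.46  0.18]
1 up [596. -34. 129.] [-3.14  0.    3.08] [-0.18  0.49 -0.21  0.87  0.   -0.12]
1 out [596. -34. 211.] [-3.14  0.    3.08] [-0.18  0.43 -0.1   1.05  0.   -0.12]
1 k1 [682. -85. 378.] [-3.14  0.    1.51] [-0.23  0.59  0.59  1.57  0.    1.4 ]
1 k2 [682. -85. 318.] [-3.14  0.    1.51] [-0.23  0.57  0.41  1.41  0.    1.4 ]
1 k0 [493. -75. 144.] [-3.14  0.    1.51] [-0.3   0.31 -0.45  0.8   0.    1.33]
```

```bash
python3 - <<'E'
from h import *
bot.grip(0.75,60)
P,O=leanpose(-60,lean,yL,6,flip=1)
bot.move_ptp([450,-100,330],[np.pi,0,p[2]+np.pi])
bot.move_ptp(P,O)
c=cam("wrist"); a=imaging.capture("wrist"); cv2.imwrite("pics/w1.png",a)
import pickle; pickle.dump(c,open("w1.pkl","wb"))
s=bot.get_state(); print(s["t"],s["opening"],s["tcp_pos"],s["contact_force"])
def Lp(v): return W(R.from_euler("x",-lean).apply(np.array(v)-[0,20,0])+[xl,yL,6])
for v in [(-55,20,145),(-55,-20,145),(55,-20,145),(55,20,145),(-55,-20,0),(55,-20,0)]: print(v,proj("w",Lp(v),c).round(0))
E
```

```text
3.45 0.7494577750465818 [600.83558125  42.30404574 199.13021056] [ 0.36236125 -0.18094791  0.41388858]
(-55, 20, 145) [[291. 140.]]
(-55, -20, 145) [[229. 140.]]
(55, -20, 145) [[234. 285.]]
(55, 20, 145) [[287. 285.]]
(-55, -20, 0) [[240. 117.]]
(55, -20, 0) [[242. 211.]]
```

View pics/w1.png

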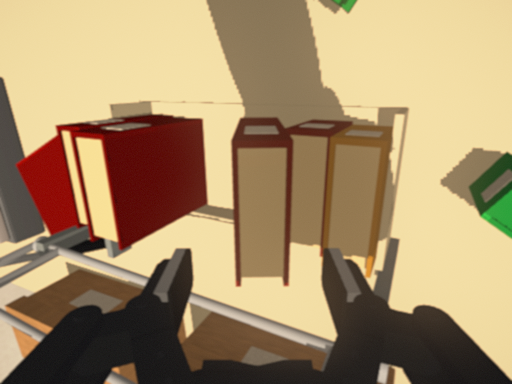

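The wrist view shows the leaner's top face at columns 234–292, rows 140–285. My prediction is within about 2 px (1.5 mm), and I correct yL for that. Grasping next.

```bash
python3 - <<'E'
from h import *
F[5]+=1.5; np.save("fit.npy",F); yL=F[5]
f=lambda d,a,y,z:leanpose(d,a,y,z,flip=1)
print(bot.movel(*f(0,lean,yL,6)))
print("hit",bot.movel(*f(41,lean,yL,6),max_speed=60,threshold=8))
s=bot.get_state(); print(s["tcp_pos"],f(41,lean,yL,6)[0],s["contact_force"])
bot.grip(0.3,60); s=bot.get_state(); print(s["opening"],s["gripper_force"],s["contact_force"].round(1) if hasattr(s["contact_force"],"round") else s["contact_force"])
bot.movel(*f(41,lean,yL,22),max_speed=40)
for k in (.75,.5,.25,0): bot.movel(*f(41,lean*k,yL+2,22),max_speed=60)
s=bot.get_state(); print(s["t"],s["opening"],s["gripper_force"],np.round(s["contact_force"],1),s["tcp_pos"])
import pickle; pickle.dump(cam("wrist"),open("w2.pkl","wb"))
cv2.imwrite("pics/w2.png",imaging.capture("wrist")); a=imaging.capture("side"); cv2.imwrite("pics/side2.png",a)
a=cv2.resize(a[70:215,160:340],None,fx=4,fy=4,interpolation=cv2.INTER_CUBIC); cv2.imwrite("pics/side2c.png",a)
E
```

```text
False
hit False
[ 5.98174069e+02 -2.33047923e-01  1.07835741e+02] [ 5.98010042e+02 -2.48560946e-01  1.07744688e+02] [ 0.78939402  1.26622939 -0.28438244]
0.4639213678715792 60.26443362236023 [-0.1  0.9  2.6]
7.1083 0.46141114236671477 60.992735624313354 [-0.1  1.  -3.7] [595.00659824 -47.11896889 125.57168836]
```

View pics/side2c.png

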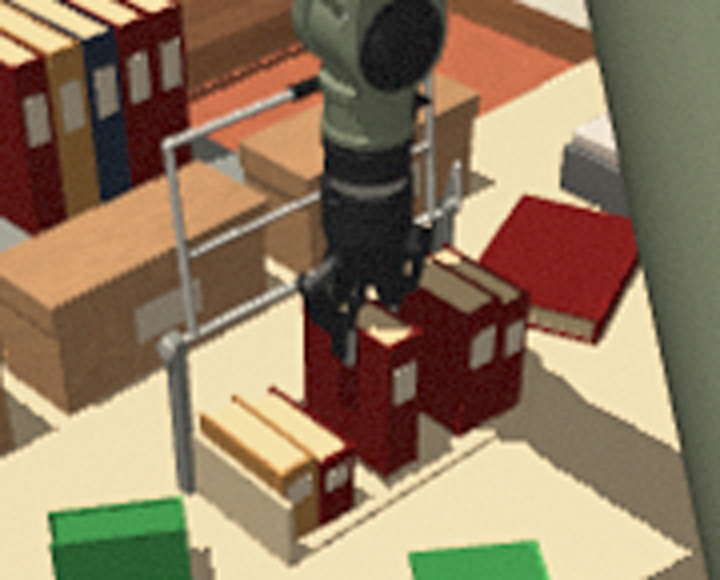

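View pics/w2.png

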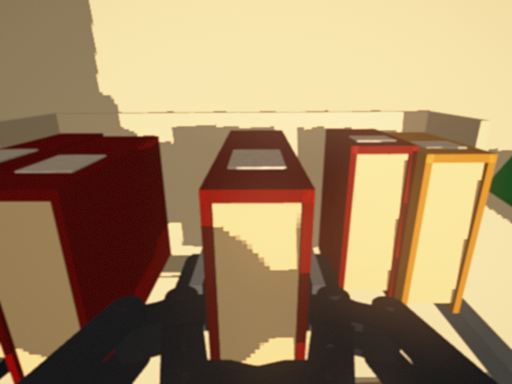

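The side crop shows the leaner held upright with its front edge at (418,340). The wrist view shows the short volume's right top edge running from (351,151) to (343,288), and the leaner's top from 203 to 313 at row 191. I compute the gap from these.

```bash
python3 - <<'E'
from h import *
import pickle
c=pickle.load(open("w2.pkl","rb"))
pt=lambda u,v,z: Z().inv().apply(ray("w",u,v,z,c)-[p[0],p[1],0]).round(1)
print("short R edge",pt(351,151,81),pt(343,288,81),"end R",pt(416,158,91),"L",pt(495,160,91))
print("leaner L,R front/back",pt(313,191,167),pt(203,191,167),pt(304,358,167),pt(210,358,167), "nominal L",yL+2)
print("vol_right L edge",pt(160,138,146))
E
```

```text
short R edge [-51.2  68.9  81. ] [46.1 72.7 81. ] end R [-49.2 103.5  91. ] L [-48. 149.  91.]
leaner L,R front/back [-55.2  31.7 167. ] [-55.3  -5.7 167. ] [ 18.3  32.2 167. ] [ 18.4  -7.  167. ] nominal L 32.459278371004324
vol_right L edge [-69.8 -25.1 146. ]
```

```bash
python3 - <<'E'
from h import *
f=lambda y,z:leanpose(41,0,y,z,flip=1)
bot.movel(*f(62,22),max_speed=60); bot.movel(*f(62,12),max_speed=40); bot.dwell(.2)
h=bot.movel(*f(72,12),max_speed=10,threshold=2.5)
tp=lambda: Z().inv().apply(np.array(bot.get_state()["tcp_pos"])-[p[0],p[1],0])
a=tp(); y=a[1]+20; print("touch",h,y,np.round(bot.get_state()["contact_force"],1))
y-=0.7; bot.movel(*f(y,12),max_speed=10); bot.dwell(.2)
h=bot.movel(*f(y,2),max_speed=12,threshold=2.5); s=bot.get_state(); print("down",h,tp()[2]-104,np.round(s["contact_force"],1),s["t"])
cv2.imwrite("pics/w3.png",imaging.capture("wrist")); a=imaging.capture("side")
cv2.imwrite("pics/side3c.png",cv2.resize(a[110:215,180:320],None,fx=5,fy=5,interpolation=cv2.INTER_CUBIC))
E
```

```text
touch True 69.47700922402299 [ 1.6 -1.  -4. ]
down True 7.1249826970009735 [ 1.3 -0.9  6. ] 10.35
```

View pics/w3.png

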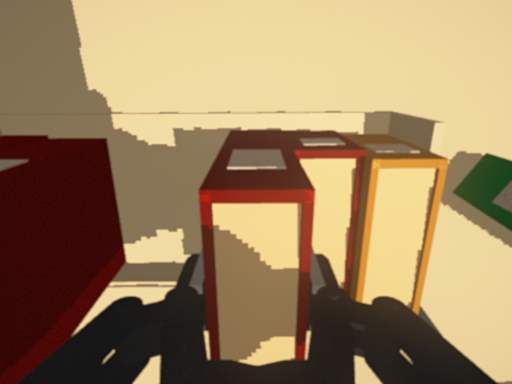

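The leaner is on the floor, square and beside the short volume; the load went from −4 N to +6 N. Letting go, lifting out and moving above the sleeve.

```bash
python3 - <<'E'
from h import *
import pickle
bot.grip(0.75,20)
P=np.array(bot.get_state()["tcp_pos"]); bot.movel(P+[0,0,60],max_speed=80)
bot.movel(P+[-40,0,290],max_speed=200)
bot.grip(0.6,60)
P,O=keep(1.65,1,75); bot.move_ptp(P,O)
pickle.dump(cam("wrist"),open("w4.pkl","wb")); a=imaging.capture("wrist"); cv2.imwrite("pics/w4.png",a)
b=imaging.capture("side")[70:215,160:340]; b=cv2.resize(b,(486,391),interpolation=cv2.INTER_CUBIC)
out=np.zeros((784,512,3),np.uint8); out[:384]=a; out[388:779,:486]=b; out=cv2.resize(out,(392,600),interpolation=cv2.INTER_AREA); cv2.imwrite("pics/c4.png",out)
w=[W([70-175*np.cos(1.65),p[3]+k,163+175*np.sin(1.65)]) for k in(35,-35,0)]; print(proj("w",w,cam("wrist")).round(0).tolist(), bot.get_state()["t"])
E
```

```text
[[258.0, 163.0], [258.0, 258.0], [258.0, 213.0]] 14.75
```

View pics/c4.png

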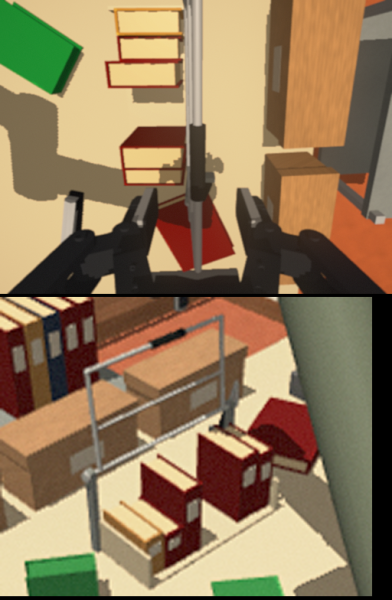

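The sleeve appears at column 258, rows 163–259 in the wrist image, matching the prediction. The leaner stands upright beside the short volume. Pinching and easing the keeper down with a force check.

```bash
python3 - <<'E'
from h import *
O=keep(1.65,1)[1]
print("hit",bot.movel(*keep(1.65,1,0),max_speed=60,threshold=8))
bot.grip(0.0,45); s=bot.get_state(); print(s["opening"],s["gripper_force"],np.round(s["contact_force"],1))
for th in np.linspace(1.65,0.04,21)[1:]:
    bot.movel(*keep(th,1),max_speed=25)
    s=bot.get_state(); f=np.array(s["contact_force"]); print(round(th,2),f.round(1),round(s["opening"],2))
    if np.linalg.norm(f)>30: print("STOP"); break
print(s["t"])
E
```

```text
hit False
0.1444877114037391 43.76985490322113 [ 1.7 -0.4  1.1]
1.57 [3.7 0.6 3.5] 0.14
1.49 [ 2.1 -0.4  7.4] 0.15
1.41 [ 2.8 -1.4  6.3] 0.14
1.33 [ 1.  -1.4  3.8] 0.15
1.25 [ 2.9 -4.3 -0.3] 0.14
1.17 [-0.1 -3.9  2.2] 0.14
1.09 [-1.3 -6.2  1. ] 0.14
1.01 [ 0.9 -5.4 -0.8] 0.14
0.93 [-1.7 -5.5 -1. ] 0.14
0.84 [-1.  -4.5 -1.8] 0.15
0.76 [-1.  -6.2 -1.5] 0.15
0.68 [-0.  -5.4 -4.7] 0.15
0.6 [-0.2 -6.4 -4.4] 0.14
0.52 [-0.3 -5.  -5.2] 0.14
0.44 [ 1.4 -4.9 -4.2] 0.14
0.36 [ 0.8 -6.  -3.4] 0.14
0.28 [ 1.5 -5.8 -5.9] 0.14
0.2 [ 2.1 -5.  -6.4] 0.14
0.12 [ 3.  -5.3 -4.1] 0.14
0.04 [ 4.  -5.6 -4.6] 0.14
30.9167
```

```bash
python3 - <<'E'
from h import *
h=bot.movel(*keep(-0.035,1),max_speed=12,threshold=12); s=bot.get_state(); print(h,np.round(s["contact_force"],1),s["tcp_pos"],keep(0,1)[0])
bot.dwell(.3); print(np.round(bot.get_state()["contact_force"],1))
a=imaging.capture("side"); cv2.imwrite("pics/side5.png",cv2.resize(a[70:215,160:340],None,fx=4,fy=4,interpolation=cv2.INTER_CUBIC))
E
```

```text
True [-1.5  1.   3.9] [493.96685567 -74.80516649 149.36818363] [493.36873    -74.53824454 144.        ]
[-2.6  3.4  5.5]
```

View pics/side5.png

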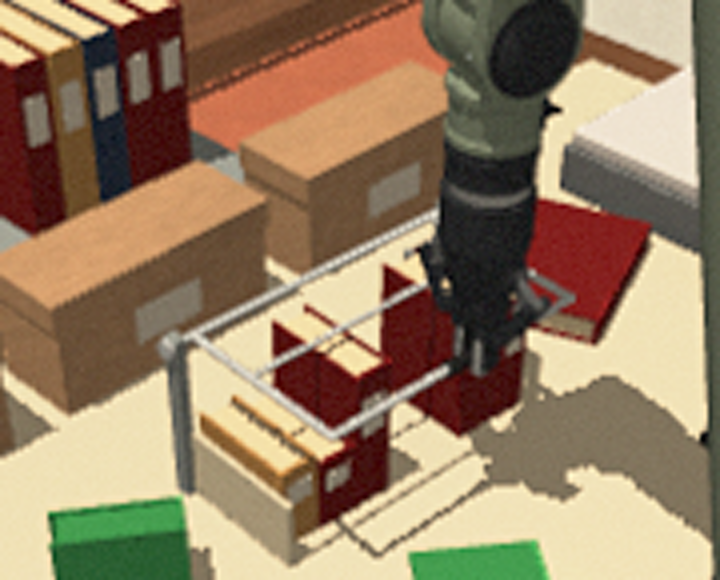

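```bash
python3 - <<'E'
from h import *
P=np.array(bot.get_state()["tcp_pos"]); O=keep(0,1)[1]
for k in range(8):
    P[2]-=1; bot.movel(P,O,max_speed=8); bot.dwell(.1); s=bot.get_state(); f=np.array(s["contact_force"]); print(round(s["tcp_pos"][2],1),f.round(1))
    if f[2]>20: break
print(s["t"])
m=imaging.capture("side"); cv2.imwrite("pics/side6.png",cv2.resize(m[70:215,160:340],None,fx=4,fy=4,interpolation=cv2.INTER_CUBIC))
c=cam("side")
for nm,P in dict(hingeL=[70,138,163],cornerL0=[-105,138,163],cornerL03=[70-175*np.cos(.03),138,163+175*np.sin(.03)]).items(): print(nm,((proj("s",W(P),c)[0]-[160,70]+.5)*4).round(0))
E
```

```text
149.3 [-3.7 -0.8 10.1]
148.9 [-5.  -0.2 17. ]
148.9 [-6.8  1.4 24.2]
32.95
hingeL [194. 334.]
cornerL0 [332. 435.]
cornerL03 [332. 430.]
```

```bash
python3 - <<'E'
from h import *
P=np.array(bot.get_state()["tcp_pos"]); O=keep(0,1)[1]
P[2]-=0.8; bot.movel(P,O,max_speed=10); print(np.round(bot.get_state()["contact_force"],1))
bot.grip(0.55,45); print(np.round(bot.get_state()["contact_force"],1))
bot.movel(P+[0,0,70],O,max_speed=80); bot.movel(P+[-130,0,160],O,max_speed=150); bot.dwell(.5)
a=imaging.capture("side"); b=imaging.capture("top"); s=bot.get_state(); print(s["t"],np.round(s["contact_force"],1))
a=cv2.resize(a[90:215,180:330],(600,500),interpolation=cv2.INTER_CUBIC); b=cv2.resize(b[70:190,225:365],(583,500),interpolation=cv2.INTER_CUBIC)
cv2.imwrite("pics/c7.png",cv2.resize(np.hstack([a,b]),(800,338),interpolation=cv2.INTER_AREA))
E
```

```text
[-3.3 -0.8 11.8]
[ 0.8  1.5 -0. ]
36.5667 [ 0.7  0.4 -0.5]
```

View pics/c7.png

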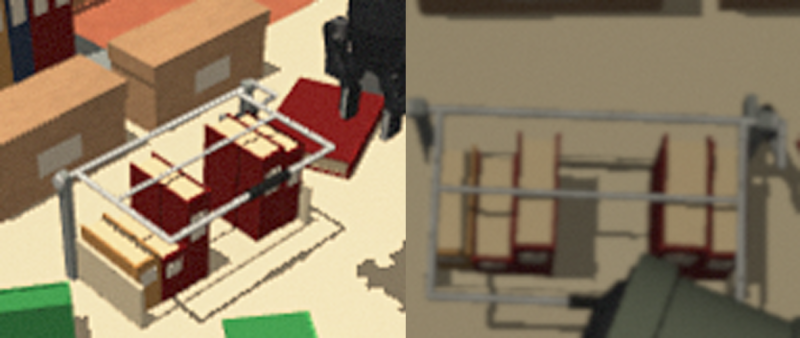

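The side view shows the keeper level over the row with the gripper clear. The top view shows the leaner (columns 515–555) upright and flush beside the short volume. Handing in.

```bash
python3 -c "
from bench import bot
print(bot.sign_off())"
```

```text
the job is handed in; nothing more can be done
None
```

I stood the leaner upright and square beside the short volume and let it go, then eased the keeper down to its stop and handed the job in at about 37 s; no verdict was returned.

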